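# Post the worn scraper blade into the blade bank

### The arm

A 6-joint arm with a two-finger parallel gripper is mounted at the origin on the work surface. World frame = base frame: x ahead of the robot, y to its left, z up, the work surface at z = 0. Lengths are in mm, angles in degrees, forces in N, time in s.
With the tool pointing down it reaches from about 300 to 850 mm from the base axis. Payload 4.2 kg.
Tool frame: the origin (TCP) lies midway between the tips of the shut fingers; the grasp point (between the pads) lies 19 mm behind it (env.grasp_offset is the distance from the TCP to the grasp point, in mm); z points along the fingers, y is the line along which they close (so a half turn about z gives the same grasp; the last joint's range is limited). The gripper opens to 91 mm and grips with 3 to 60 N. Pads are 32 mm wide; open, the fingers measure 118 mm over their backs; the gripper's body (76 mm by 178 mm) begins 60 mm behind the grasp point.
Start: joints at [-71.62, 18.312, 89.639, -0, 72.044, -1.146], TCP at [192.193, -541.949, 176.976] pointing down, gripper open.
Joint ranges: [-177.97, 177.97], [-48.28, 115.42], [12.27, 149.76], [-77.06, 257.06], [2.81, 150.46], [-146.56, 146.56]. Speed limits (degrees/s): [147.25, 147.25, 180, 180, 180, 180].

### API

Orientations are given as [roll, pitch, yaw] about the fixed x, y, z axes, in that order (R = Rz(yaw) Ry(pitch) Rx(roll)).
In Python, from workcell import env, optics gives the robot as it stands. The module is installed in compiled form; this text tells all that it offers.
- The arm moves only by the tool send_rows, never from a script. Its argument "targets" is a list that holds one entry, the list of rows, each a list of 7 numbers: the turn, a rotation vector about the world's x, y, z scaled (see below), then the shift along the world's x, y, z scaled (see below), then the closure, from -1 (fully open) to 1 (shut). In form: [[[rx, ry, rz, x, y, z, gripper], ...]]. A call has 1 to 12 rows; each row shifts and turns the commanded pose from where the row before left it; what a row does not reach is not made up. The controller multiplies each number of a shift by 0.2 m and each number of a turn by pi/2 rad. A row lasts 1/10 s, in which the tool goes at most 50 mm and 8.59 degrees, less where a joint would pass 70% of its speed; a pose out of reach is approached as far as the arm can. A call with a number of a shift or a turn outside -1 to 1 is refused whole. A call with a gripper value outside its range is refused whole. The fingers move at their own pace and stop on an object; "grip_force" is the grip in N (left out, the last holds). Time passes only in rows, so rows that do not move let the fingers close. It gives the time, the measured TCP pose, the force, the opening and the grip force at its end, in the units of the state.
- env.state(): the state, without advancing time (a new reading comes with each control period).
- optics.grab_frame(name): name is "scene" or "side" or "wrist"; returns (picture, depth): 480x640x3 uint8, red, green, blue; 480x640 float32, mm along the optical axis (not along the pixel's ray), 0 where there is no reading.
- optics.camera_info(name): a dict with "camera_matrix" (3x3 intrinsics, pixels), "R" (3x3) and "t" (3): a world point X has camera coordinates R X + t; the wrist camera has in their place "mount" (4x4, takes a point from camera to tool coordinates, whose origin is the TCP and whose axes are the flange's). Camera axes: x right, y down, z forward; pixel columns grow to the right and rows downward; lengths in mm; the calibration is good to about 2 mm. A picture is of the moment at which its call begins: read the wrist's pose just before it. camera_info takes no time and is no camera call.
- env.job_done(): hands the job in; it is judged then, once.
Trained networks look in the newest picture that a camera, given by its name, has taken for a name from the list of things; names that differ only in an ending like _2 or _b are one class to them, and where a whole thing is asked for, a point or a joint stands for the part that bears it (a point fixed in the world has none). Each returns a list of dicts, best first, with "conf" (0 to 1); they miss things now and then, are a little off and sometimes report something else, mostly with a low value. They report only what shows in the picture. A call takes as long as a camera call. They do not tell look-alikes from the thing itself.
- optics.silhouettes(camera, name): "mask" (480x640 bool, what is visible of it) and "at" ([column, row] in pixels, amid what is visible of it).
- optics.place_of(camera, name): "at" ([column, row] in pixels: a listed point, or the origin of a listed thing).
The state is a dict: "time_s": time; "qpos": joint angles; "qvel": joint speeds; "effort": joint torques, N m; "ee_pos": TCP position; "ee_rot": TCP orientation; "force": force on the tool from outside, world axes, zero at the start; "torque": the same for the moment, N m; "gripper_width": finger opening in mm; "gripper_force": force on a finger pad.
Only numpy, scipy, OpenCV 4.12 (cv2) and the standard library are available. Lean on these libraries where they do the work, as an engineer would, in place of code of your own. Each camera call takes 0.05 s, during which the arm holds its last target. There are 200 camera calls.

### The job

One of the three scraper blades standing in the wooden rack is worn out: the rusty one with the red top. Take it out and gently push it down through the slot in the lid of the yellow blade bank until it has gone right through and lies inside the box, feeling for the slot without pressing hard on the bank (keep under 30 N). Leave the two good blades standing in the rack.

Things in the scene. Friction and masses are not known exactly. Their poses are not given: they have to be found in the camera images.
- worn: the worn blade: a flat rigid steel plate, rusty brown with a red-painted top end (top 14 mm), 36 mm wide (its x), 8 mm thick (its y), 100 mm tall (its z, up), about 0.22 kg; origin at the centre of its lower end. It stands upright in one of the rack's three pockets, its top 108 mm above the table
- worn_top (a point): centre of the worn blade's top end, 100 mm above its origin along its z
- good_a: a good blade: same size, bare bright steel with no paint; origin at the centre of its lower end; stands in the rack
- good_b: the other good blade, alike; origin at the centre of its lower end; stands in the rack
- rack: fixed pale wooden rack, 62 mm (its x) by 176 mm (its y) by 45 mm high; origin at the centre of its underside. Three pockets in a row along its y, 55 mm apart (y = -55, 0, +55 mm), each 39.5 mm (x) by 10 mm (y), floor 8 mm above the table, so blades stand 63 mm out of it
- bank: fixed yellow steel blade bank, a closed box 120 mm (its x) by 108 mm (its y), with a flat bare aluminium lid insert (104 by 84 mm), its top 150 mm above the table; origin at the centre of its underside. Only opening: a vertical slot through the insert, 41.5 mm long along the bank's x, 9.5 mm wide along its y, sharp-edged, with guide walls down to 34 mm below the top
- bank_top (a point): centre of the bank's top, 150 mm above its origin: NOT the slot's centre. Along the bank's x the slot is centred, but along the bank's y its centre lies anywhere within 9 mm either side, not measured; find it by feel (or by eye). Pressed, the insert sinks up to 4 mm on its gasket, 1 mm per 6 N, but does not shift sideways.
- bank_flap (a point): point on the bank's axis 68 mm below its top, where a pair of stiff hidden flaps stops the blade with 32 mm standing out and holds it if let go. A steady downward push of about 6 to 10 N on the blade swings them open; they do not spring back. With about 8 to 16 mm left standing out they let go and the blade drops in by itself. Fingertips do not fit the slot; shut, they can push on the blade's top
There are look-alikes about, which are no part of the job. What is shaped like the good_b but green is not meant. Of the things that look like the bank, take the one that is farthest from the robot's base at the start.

How it is judged (in metres and radians):
On the way, in this order (a step that is already met when the one before it is completed fails the run):
1. the worn blade is lifted clear of the rack (height (world z) of worn above 0.06 m), for 0.1 s.
2. the foot of the worn blade is in the slot, more than 12 mm below the lid's top (z of worn in the frame of bank between 0.06 and 0.138 m and angle between the z axis of worn and the z axis of bank, either way round below 0.15 rad and x of worn_top in the frame of bank between -0.06 and 0.06 m and y of worn_top in the frame of bank between -0.05 and 0.05 m), for 0.1 s.
At the end, for the whole second after the job is handed in: the worn blade is wholly inside the blade bank, its top end more than 15 mm below the lid's top, and at rest; the two good blades stand in the rack, upright within 0.2 rad and within 15 mm of where they were (x of worn_top in the frame of bank between -0.06 and 0.06 m and y of worn_top in the frame of bank between -0.05 and 0.05 m and z of worn_top in the frame of bank below 0.135 m and z of worn in the frame of bank above -0.01 m and linear speed of worn below 0.03 m/s and distance of each of good_a, good_b from where it was at the start of the episode below 0.015 m and angle between each of good_a, good_b's own z axis and vertical below 0.2 rad); the robot touches nothing.
It fails at once if the bank is pressed with more than 30 N, by the blade or the robot, while the blade is not yet through (its top still above the lid) (contact force between bank and anything else above 30 N and height (world z) of worn_top above 0.148 m).
It fails at once if the robot presses the bank with more than 30 N (contact force between bank and the arm above 30 N).
It fails at once if a good blade is moved by more than 15 mm (distance of any of good_a, good_b from where it was at the start of the episode above 0.015 m).
It also fails if it takes over 70 s, if anything falls off the work surface, if the arm or the gripper's body presses on something with over 40 N, if the wrist force passes 120 N, or if a joint passes its speed limit or range.

## Working session

There is one attempt and no reset: what is moved stays moved. The work goes in short steps, Python scripts to look and compute and a tool call to move; the robot and the scene stay as the last step left them, time stands still between calls to the robot, and variables do not carry over. Pictures are saved under pics/ and viewed, at most 10 in all, crops included, and the job is handed in when it is done.

Besides the shell and the picture viewer there is one more tool, called after "Emit:" as a command line: name --argument value ..., lists and objects as JSON in quotes. send_rows: Moves the arm, as the interface text tells. Its arguments: {"type":"object","properties":{"targets":{"type":"array"},"grip_force":{"type":"number"}},"required":["targets"]}

```bash
mkdir -p pics
cat > h.py <<'E'
import numpy as np, cv2
from workcell import env, optics
from scipy.spatial.transform import Rotation as Rn
def cam(name):
    ci=optics.camera_info(name); K=np.array(ci["camera_matrix"])
    if name=="wrist":
        s=env.state(); M=np.array(ci["mount"]); T=np.eye(4)
        T[:3,:3]=Rn.from_euler('xyz',s["ee_rot"],degrees=True).as_matrix(); T[:3,3]=s["ee_pos"]
        W=T@M
    else:
        R=np.array(ci["R"]);t=np.array(ci["t"]).ravel(); W=np.eye(4);W[:3,:3]=R.T;W[:3,3]=-R.T@t
    return K,W
def grab(name):
    K,W=cam(name); p,d=optics.grab_frame(name); return K,W,p,d
def cloud(K,W,d):
    v,u=np.mgrid[:480,:640]; P=np.stack([(u-K[0,2])/K[0,0]*d,(v-K[1,2])/K[1,1]*d,d],-1)
    P=P@W[:3,:3].T+W[:3,3]; P[d<=0]=np.nan; return P
def ray(K,W,uv,z):
    r=W[:3,:3]@np.array([(uv[0]-K[0,2])/K[0,0],(uv[1]-K[1,2])/K[1,1],1]); return W[:3,3]+r*(z-W[2,3])/r[2]
def save(p,n): cv2.imwrite("pics/"+n,cv2.cvtColor(p,cv2.COLOR_RGB2BGR))
E
python3 - <<'E'
from h import *
s=env.state();print({k:np.round(v,2) if not isinstance(v,dict) else v for k,v in s.items()}, env.grasp_offset)
ims=[]
for n in ["scene","side"]:
    K,W,p,d=grab(n); ims.append(p); P=cloud(K,W,d); print(n,W[:3,3].round())
    for o in ["worn","good_a","bank","rack"]:
        for r in optics.silhouettes(n,o):
            m=r["mask"]; q=P[m]; q=q[~np.isnan(q[:,0])]
            if len(q)<5: continue
            print(n,o,round(r["conf"],2),np.round(r["at"]),m.sum(),"med",np.median(q,0).round(),"max z",np.percentile(q[:,2],98).round(), p[m].mean(0).round())
    np.savez("f_%s.npz"%n,K=K,W=W,p=p,d=d)
a=np.hstack(ims); save(cv2.resize(a,(800,300)),"a.png"); save(ims[0],"s.png"); save(ims[1],"side.png")
E
```

```text
{'time_s': np.float64(0.0), 'qpos': array([-71.62,  18.35,  89.71,  -0.  ,  72.04,  -1.15]), 'qvel': array([-0.  ,  0.04,  0.04,  0.04, -0.  ,  0.11]), 'effort': array([  0.  , -41.25, -23.2 ,   0.07,   0.05,  -0.  ]), 'ee_pos': array([ 191.98, -541.39,  176.11]), 'ee_rot': array([-179.9 ,    0.  ,   19.53]), 'force': array([ 0.3 ,  1.21, -0.01]), 'torque': array([-0.  ,  0.03,  0.05]), 'gripper_force': np.float64(0.0), 'gripper_width': np.float64(91.53)} 18.8
scene [939. 312. 983.]
scene worn 0.58 [372. 309.] 165 med [504. 174.  96.] max z 111.0 [134.  44.  27.]
scene worn 0.19 [396. 318.] 161 med [502. 228.  93.] max z 110.0 [127. 116. 108.]
scene good_a 0.6 [394. 281.] 483 med [407. 195.  54.] max z 101.0 [41. 90. 38.]
scene good_a 0.54 [396. 314.] 170 med [499. 228.  94.] max z 110.0 [129. 118. 109.]
scene good_a 0.43 [422. 324.] 142 med [501. 282. 104.] max z 110.0 [131. 120. 110.]
scene bank 0.92 [250. 155.] 4155 med [ 301. -245.  120.] max z 152.0 [138. 118.  54.]
scene bank 0.88 [216. 228.] 4778 med [ 507. -196.  135.] max z 152.0 [145. 125.  64.]
scene rack 0.69 [393. 329.] 2884 med [505. 235.  44.] max z 48.0 [173. 133.  88.]
side [352. 902. 742.]
side worn 0.73 [266. 359.] 856 med [485. 283.  81.] max z 109.0 [129. 128. 123.]
side worn 0.7 [276. 306.] 571 med [495. 174.  89.] max z 110.0 [111.  41.  32.]
side good_a 0.95 [269. 363.] 866 med [485. 283.  79.] max z 109.0 [129. 127. 122.]
side good_a 0.93 [334. 335.] 818 med [402. 199.  57.] max z 101.0 [42. 95. 45.]
side good_a 0.92 [275. 333.] 682 med [489. 228.  87.] max z 109.0 [131. 129. 123.]
side good_a 0.15 [307. 185.] 5354 med [ 483. -179.  102.] max z 152.0 [169. 143.  80.]
side bank 0.89 [408. 183.] 4857 med [ 277. -224.  104.] max z 152.0 [176. 150.  84.]
side bank 0.65 [305. 186.] 5505 med [ 483. -179.  100.] max z 152.0 [169. 143.  80.]
side rack 0.84 [276. 386.] 2499 med [476. 294.  44.] max z 47.0 [197. 161. 113.]
```

View pics/s.png

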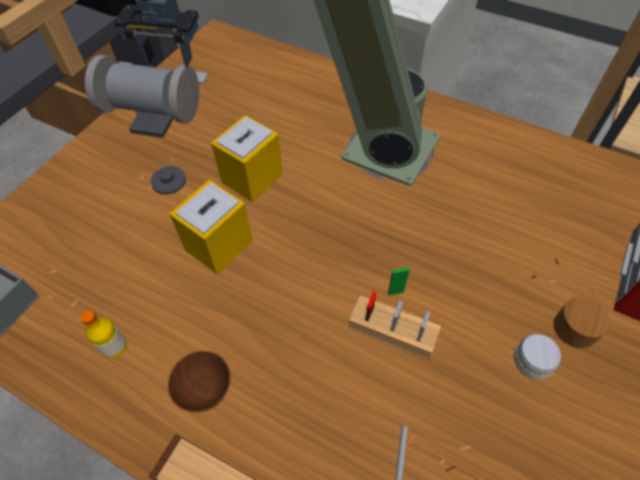

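View pics/side.png

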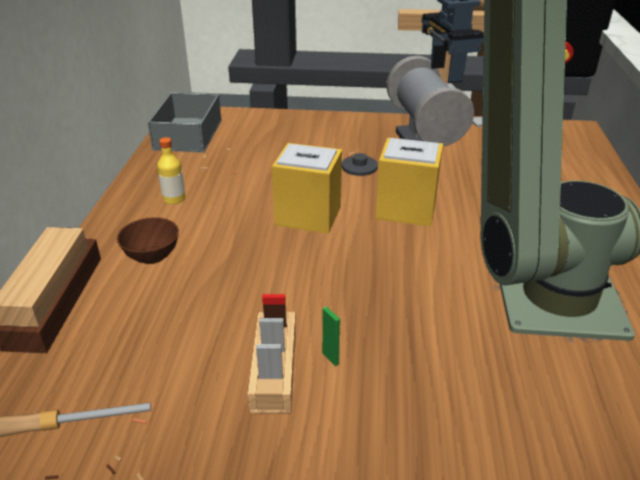

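The scene view shows the worn blade, with its red top, at about (372,300) in the end pocket. The good blades are at (397,315) and (423,325), and the green decoy is at (398,281). The two yellow banks are at (250,155) and (212,225). The side view agrees. The bank at world (507,-196) is the farther one, so that is the target.

Run:
```python
from h import *
for n in ["scene","side"]:
    f=np.load("f_%s.npz"%n);K,W,p,d=[f[k] for k in("K","W","p","d")];P=cloud(K,W,d)
    z=P[...,2]
    def box(x0,x1,y0,y1,z0,z1): return (P[...,0]>x0)&(P[...,0]<x1)&(P[...,1]>y0)&(P[...,1]<y1)&(z>z0)&(z<z1)
    m=box(400,620,-300,-100,140,158); q=P[m]
    print(n,"bank top",cv2.minAreaRect(q[:,:2].astype(np.float32)),np.median(q[:,2]))
    # slot: dark px in lid
    u8=m.astype(np.uint8); hull=cv2.morphologyEx(u8,cv2.MORPH_CLOSE,np.ones((15,15)))
    hull=cv2.erode(hull,np.ones((5,5)))
    dk=(hull>0)&(p.max(-1)<90); v,u=np.nonzero(dk)
    S=np.array([ray(K,W,(a,b),150)[:2] for a,b in zip(u,v)],np.float32)
    if len(S): print(" slot",len(S),S.mean(0),cv2.minAreaRect(S))
    m=box(420,580,120,360,38,52); q=P[m]; print(" rack",len(q),cv2.minAreaRect(q[:,:2].astype(np.float32)))
    m=box(440,560,130,330,60,125); q=P[m]
    for c in (174,228,283):
        s=q[abs(q[:,1]-c)<20]; print(" blade",len(s),s[:,:2].mean(0),cv2.minAreaRect(s[:,:2].astype(np.float32)))
```

```text
scene bank top ((487.23504638671875, -224.92855834960938), (111.44847106933594, 122.00884246826172), 81.0704574584961) 148.50532004724414
 slot 67 [ 486.8643 -224.3556] ((486.1806945800781, -224.58221435546875), (9.582366943359375, 40.54896545410156), 81.30567932128906)
 rack 2173 ((491.4805908203125, 225.93402099609375), (66.22107696533203, 176.35995483398438), 5.598984718322754)
 blade 152 [501.04497391 172.82656612] ((497.2310791015625, 171.59950256347656), (38.03297424316406, 8.776361465454102), 5.663222312927246)
 blade 129 [497.21144289 227.21701737] ((492.4666442871094, 226.3560333251953), (36.7315788269043, 8.009381294250488), 5.279392719268799)
 blade 119 [493.53252563 281.39443703] ((487.37677001953125, 280.9397888183594), (37.694095611572266, 7.926804542541504), 5.024656772613525)
side bank top ((486.6612548828125, -227.60220336914062), (117.93701934814453, 121.5693588256836), 79.75996398925781) 149.57246421770628
 slot 3 [ 472.91772 -222.29333] ((472.917724609375, -222.29335021972656), (4.100019454956055, 2.8908252716064453e-06), 5.450379371643066)
 rack 1831 ((490.98651123046875, 225.4788818359375), (62.128684997558594, 178.96392822265625), 5.161924362182617)
 blade 557 [495.31878875 173.48477287] ((495.80316162109375, 171.47604370117188), (36.33522033691406, 12.944619178771973), 4.314548969268799)
 blade 621 [490.27112676 228.24235617] ((490.85040283203125, 226.2935333251953), (36.03208541870117, 11.830944061279297), 5.916149616241455)
 blade 687 [485.44409443 282.93147272] ((486.0077209472656, 280.5048522949219), (36.18878173828125, 12.330758094787598), 6.6112589836120605)
```

Emit:
send_rows --targets '[[[0, 0, -0.0316, 0.1475, 0.158, 0.06, 0.1], [0, 0, -0.0316, 0.1475, 0.158, 0.06, 0.1], [0, 0, -0.0316, 0.1475, 0.158, 0.06, 0.1], [0, 0, -0.0316, 0.1475, 0.158, 0.06, 0.1], [0, 0, -0.0316, 0.1475, 0.158, 0.06, 0.1], [0, 0, -0.0316, 0.1475, 0.158, 0.06, 0.1], [0, 0, -0.0316, 0.1475, 0.158, 0.06, 0.1], [0, 0, -0.0316, 0.1475, 0.158, 0.06, 0.1], [0, 0, -0.0316, 0.1475, 0.158, 0.06, 0.1], [0, 0, -0.0316, 0.1475, 0.158, 0.06, 0.1], [0, 0, 0, 0, 0, 0, 0.1], [0, 0, 0, 0, 0, 0, 0.1]]]'

```text
time_s: 1.7
ee_pos: [487.5, -225.4, 296.9]
ee_rot: [180.0, 0.0, -8.8]
force: [0.2, 0.7, 0.4]
gripper_width: 41.1
gripper_force: 0.0
```

```bash
cat > slot.py <<'E'
from h import *
import sys
K,W,p,d=grab("wrist"); s=env.state(); print(np.round(s["ee_pos"],1),np.round(s["ee_rot"],2),round(s["gripper_width"],1),W[:3,3].round())
P=cloud(K,W,d); z=P[...,2]
m=(z>140)&(z<158)&(abs(P[...,0]-487)<90)&(abs(P[...,1]+225)<90); q=P[m]
print("top",cv2.minAreaRect(q[:,:2].astype(np.float32)),np.median(q[:,2]))
g=p.max(-1)
c=(np.linalg.inv(W)@[486,-224.5,150,1])[:3]; uv=K@c/c[2]; print(uv)
L=np.zeros_like(z,bool); X=np.stack([ray(K,W,(a,b),150)[:2] for b in range(480) for a in range(640)]).reshape(480,640,2)
e=np.deg2rad(-8.9); D=X-[486.5,-225]; bx=D[...,0]*np.cos(e)+D[...,1]*np.sin(e); by=-D[...,0]*np.sin(e)+D[...,1]*np.cos(e)
dk=((abs(bx)<45)&(abs(by)<36)&(g<90)).astype(np.uint8)
n,lab,st,_=cv2.connectedComponentsWithStats(dk); i=1+np.argmax(st[1:,4]); S=X[lab==i].astype(np.float32)
print("slot",st[i],S.mean(0),cv2.minAreaRect(S))
save(p,sys.argv[1])
E
python3 slot.py w1.png
```

```text
[ 486.8 -226.   296.7] [ 1.7997e+02  5.0000e-02 -8.8700e+00] 41.1 [ 560. -237.  505.]
top ((487.7957458496094, -226.56198120117188), (108.24913024902344, 120.3514175415039), 80.83694458007812) 149.52857072819597
[313.76229963 220.90781139   1.        ]
slot [310 212  10  30 298] [ 480.62677 -224.35518] ((480.5401916503906, -224.34681701660156), (8.419316291809082, 27.518062591552734), 81.29813385009766)
```

View pics/w1.png

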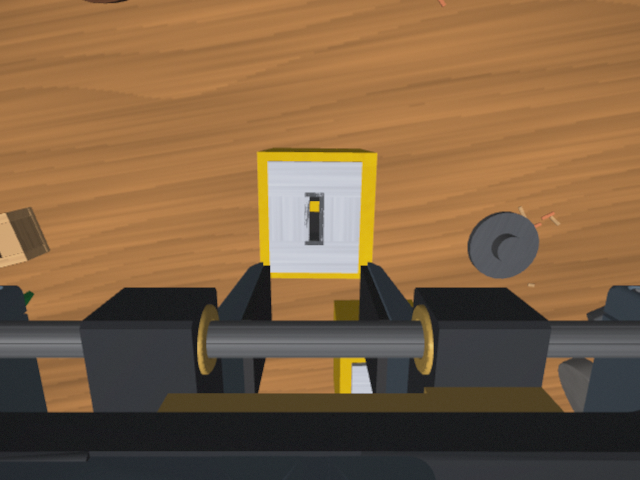

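The slot shows at about (315,218), columns 310–320, slightly left of the lid's centre, so its centre is near world (487,-225.2). Next I go above the worn blade.

Emit:
send_rows --targets '[[[0, 0, 0.0158, 0.0045, 0.1985, -0.04, 0.1], [0, 0, 0.0158, 0.0045, 0.1985, -0.04, 0.1], [0, 0, 0.0158, 0.0045, 0.1985, -0.04, 0.1], [0, 0, 0.0158, 0.0045, 0.1985, -0.04, 0.1], [0, 0, 0.0158, 0.0045, 0.1985, -0.04, 0.1], [0, 0, 0.0158, 0.0045, 0.1985, -0.04, 0.1], [0, 0, 0.0158, 0.0045, 0.1985, -0.04, 0.1], [0, 0, 0.0158, 0.0045, 0.1985, -0.04, 0.1], [0, 0, 0.0158, 0.0045, 0.1985, -0.04, 0.1], [0, 0, 0.0158, 0.0045, 0.1985, -0.04, 0.1], [0, 0, 0, 0, 0, 0, 0.1], [0, 0, 0, 0, 0, 0, 0.1]]]'

```text
time_s: 2.95
ee_pos: [495.9, 170.0, 216.4]
ee_rot: [179.9, 0.1, 5.3]
force: [0.5, -0.6, -0.6]
gripper_width: 40.9
gripper_force: 0.0
```

Run:
```python
from h import *
K,W,p,d=grab("wrist"); s=env.state(); print(np.round(s["ee_pos"],1),np.round(s["ee_rot"],2),s["gripper_width"])
P=cloud(K,W,d); z=P[...,2]; print(np.round(s["force"],2))
m=(z>98)&(z<116)&(abs(P[...,0]-497)<35)&(abs(P[...,1]-171)<20); q=P[m]
print("blade",m.sum(),cv2.minAreaRect(q[:,:2].astype(np.float32)),np.median(q[:,2]))
r=p.astype(int); m=(r[...,0]>120)&(r[...,1]<60)&(r[...,2]<60)
X=np.array([ray(K,W,(u,v),108)[:2] for v,u in zip(*np.nonzero(m))],np.float32); X=X[(abs(X-[497,171])<40).all(1)]
print("red",len(X),X.mean(0),cv2.minAreaRect(X)); save(p,"w2.png")
```

```text
[496.1 169.5 216.8] [1.7994e+02 4.0000e-02 5.2300e+00] 40.823377327387625
[ 0.34 -0.81 -0.37]
blade 450 ((496.8865051269531, 170.69509887695312), (36.83071517944336, 7.561642646789551), 5.407673358917236) 108.00274896234149
red 395 [497.34    170.29729] ((497.1229553222656, 170.27810668945312), (36.382057189941406, 6.702984809875488), 5.3574323654174805)
```

View pics/w2.png

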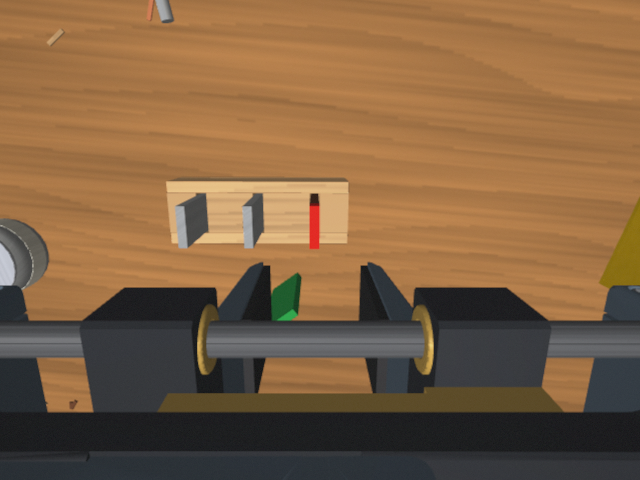

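Emit:
send_rows --targets '[[[0, 0, 0, 0.003, 0.005, -0.11, 0.1], [0, 0, 0, 0, 0, -0.11, 0.1], [0, 0, 0, 0, 0, -0.11, 0.1], [0, 0, 0, 0, 0, -0.11, 0.1], [0, 0, 0, 0, 0, -0.11, 0.1], [0, 0, 0, 0, 0, -0.11, 0.1], [0, 0, 0, 0, 0, 0, 0.1], [0, 0, 0, 0, 0, 0, 1], [0, 0, 0, 0, 0, 0, 1], [0, 0, 0, 0, 0, 0, 1], [0, 0, 0, 0, 0, 0, 1], [0, 0, 0, 0, 0, 0, 1]]]' --grip_force 45

```text
time_s: 4.2
ee_pos: [497.1, 172.2, 85.5]
ee_rot: [-180.0, -0.1, 5.3]
force: [0.5, 0.1, 0.0]
gripper_width: 4.2
gripper_force: 0.0
```

Emit:
send_rows --targets '[[[0, 0, 0, 0, 0, 0, 1], [0, 0, 0, 0, 0, 0.02, 1], [0, 0, 0, 0, 0, 0.05, 1], [0, 0, 0, 0, 0, 0.05, 1], [0, 0, 0, 0, 0, 0.08, 1], [0, 0, 0, 0, 0, 0.15, 1], [0, 0, 0, 0, 0, 0.15, 1], [0, 0, 0, 0, 0, 0.2, 1], [0, 0, 0, 0, 0, 0.2, 1], [0, 0, 0, 0, 0, 0.2, 1], [0, 0, 0, 0, 0, 0, 1]]]'

```text
time_s: 5.3
ee_pos: [499.5, 172.9, 312.2]
ee_rot: [-179.8, -0.8, 5.3]
force: [0.4, 0.2, -0.3]
gripper_width: 0.1
gripper_force: 0.0
```

Run:
```python
from h import *
K,W,p,d=grab("wrist"); s=env.state(); print(np.round(s["ee_pos"],1),np.round(s["ee_rot"],2),s["gripper_width"],np.round(s["force"],2)); save(p,"w3.png")
K,W,p,d=grab("side"); P=cloud(K,W,d)
for o in ["worn","good_a"]:
  for r in optics.silhouettes("side",o): q=P[r["mask"]]; q=q[~np.isnan(q[:,0])]; print(o,round(r["conf"],2),np.median(q,0).round(),np.percentile(q[:,2],[2,98]).round())
```

```text
[498.2 172.5 308.9] [-179.91   -0.44    5.31] 0.17907059652514284 [-0.17 -0.29 -0.8 ]
worn 0.77 [494. 174.  90.] [ 49. 110.]
good_a 0.89 [490. 228.  87.] [ 54. 109.]
good_a 0.84 [402. 199.  57.] [  3. 101.]
good_a 0.78 [485. 283.  80.] [ 45. 109.]
```

View pics/w3.png

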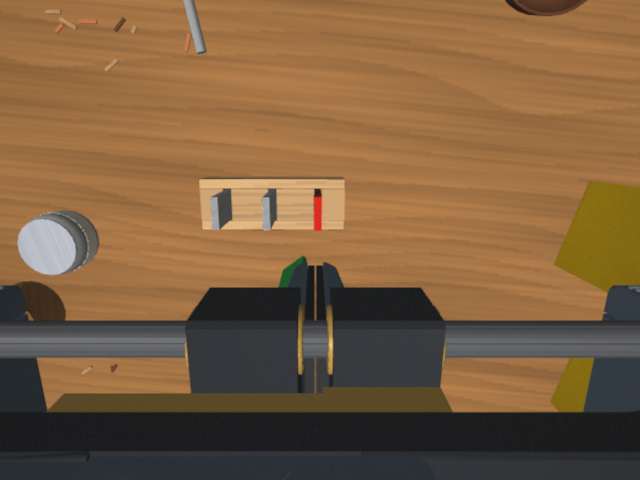

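The fingers shut on nothing. The blade still stands in its pocket at (318,210), so I'll check where the fingertips really are.

Run:
```python
from h import *
s=env.state(); K,W=cam("wrist"); print(optics.camera_info("wrist")["mount"])
def pr(K,W,X):
    c=(np.linalg.inv(W)@np.r_[X,1])[:3]; return (K@c/c[2])[:2].round(1),c[2].round(1)
T=np.array(s["ee_pos"]); print("tcp wrist",pr(K,W,T))
pic,d=optics.grab_frame("wrist"); P=cloud(K,W,d); R=Rn.from_euler('xyz',s["ee_rot"],degrees=True).as_matrix()
Q=(P-T)@R; 
for u,v in[(312,268),(312,290),(312,310),(328,268),(312,380),(250,300)]: print((u,v),d[v,u],Q[v,u].round(1))
K,W,p,d=grab("side"); print("side tcp",pr(K,W,T),d[int(pr(K,W,T)[0][1]),int(pr(K,W,T)[0][0])])
u,v=pr(K,W,T)[0].astype(int); c=p[max(0,v-200):v+200,max(0,u-260):u+140].copy(); cv2.drawMarker(p,(int(u),int(v)),(255,0,0)); save(p,"side2.png")
```

```text
[[ 1.15791967e-03 -9.66365001e-01 -2.57171819e-01  7.27524263e+01]
 [ 9.99999124e-01  1.28397989e-03 -3.22253700e-04  5.72280149e-01]
 [ 6.41618140e-04 -2.57171220e-01  9.66365641e-01 -2.07853239e+02]
 [ 0.00000000e+00  0.00000000e+00  0.00000000e+00  1.00000000e+00]]
tcp wrist (array([314., 272.]), np.float64(219.6))
(312, 268) 174.41545 [ 16.7  -0.8 -42.3]
(312, 290) 150.05414 [ 16.4  -0.6 -67.6]
(312, 310) 132.37704 [ 16.5  -0.4 -85.8]
(328, 268) 171.17735 [ 17.7   6.2 -45.4]
(312, 380) 132.00777 [ -6.1  -0.4 -92.2]
(250, 300) 86.39102 [  38.1  -13.7 -127.7]
side tcp (array([267.4, 188.2]), np.float64(858.7)) 1457.0464
```

View pics/side2.png

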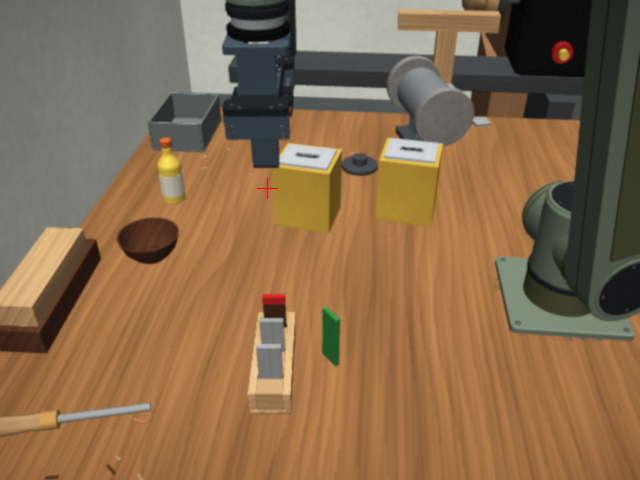

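The side view puts the real fingertips at (265,166), well above the reported TCP at (267,188). I'll measure that offset.

Run:
```python
from h import *
s=env.state(); T=np.array(s["ee_pos"]); R=Rn.from_euler('xyz',s["ee_rot"],degrees=True).as_matrix()
print(T)
for n in("side","wrist","scene"):
    K,W,p,d=grab(n); Q=(cloud(K,W,d)-T)@R
    m=(abs(Q[...,0])<25)&(abs(Q[...,1])<20)&(Q[...,2]>-90)&(Q[...,2]<60); q=Q[m]
    if len(q): print(n,len(q),"max tool z",np.sort(q[:,2])[-8:].round(1),np.percentile(q,[1,50,99],0).round(1).tolist())
    v,u=np.nonzero(m)
    if n!="wrist" and len(v): # lowest finger pixel -> height at finger plane
        b=v.max(); a=np.median(u[v==b]); dd=(np.linalg.inv(W)@np.r_[T,1])[2]
        print(a,b,[ (Wp) for Wp in ((W[:3,:3]@(np.linalg.inv(K)@[a,b,1])*dd+W[:3,3]).round(1))])
```

```text
[496.02571712 171.78995636 303.55647636]
side 791 max tool z [-36.9 -36.9 -36.8 -36.5 -36.4 -36.4 -36.3 -36.2] [[-17.7, -14.2, -81.8], [-0.9, -10.5, -60.8], [16.8, 4.4, -37.0]]
266.0 167 [np.float64(499.7), np.float64(154.9), np.float64(328.1)]
wrist 1754 max tool z [-37.4 -37.4 -37.2 -37.2 -37.2 -36.8 -36.8 -36.3] [[16.0, -9.6, -89.3], [17.6, 0.9, -63.3], [18.5, 10.2, -38.5]]
scene 296 max tool z [-39.6 -38.7 -38.5 -38.5 -38.2 -38.  -37.6 -36.6] [[-3.2, -13.3, -88.5], [17.0, -1.9, -65.5], [18.9, 10.1, -38.2]]
383.0 239 [np.float64(489.3), np.float64(172.8), np.float64(307.2)]
```

All three cameras agree: the real tips are about 37 mm behind the reported TCP, so the reported z must be about 47 to put the tips at 84. Next I re-open and descend.

Emit:
send_rows --targets '[[[0, 0, 0, 0.003, -0.003, -0.15, 0.1], [0, 0, 0, 0, 0, -0.15, 0.1], [0, 0, 0, 0, 0, -0.15, 0.1], [0, 0, 0, 0, 0, -0.15, 0.1], [0, 0, 0, 0, 0, -0.1, 0.1], [0, 0, 0, 0, 0, -0.1, 0.1], [0, 0, 0, 0, 0, 0, 0.1], [0, 0, 0, 0, 0, 0, 0.1], [0, 0, 0, 0, 0, 0, 0.1]]]' --grip_force 45

```text
time_s: 6.65
ee_pos: [498.3, 171.7, 146.2]
ee_rot: [-180.0, -0.1, 5.3]
force: [-0.7, 0.1, 0.3]
gripper_width: 41.1
gripper_force: 0.0
```

Emit:
send_rows --targets '[[[0, 0, 0, 0, 0, -0.1, 0.1], [0, 0, 0, 0, 0, -0.1, 0.1], [0, 0, 0, 0, 0, -0.1, 0.1], [0, 0, 0, 0, 0, -0.1, 0.1], [0, 0, 0, 0, 0, -0.082, 0.1], [0, 0, 0, 0, 0, 0, 0.1], [0, 0, 0, 0, 0, 0, 0.1]]]'

```text
time_s: 7.35
ee_pos: [498.3, 171.7, 49.6]
ee_rot: [-180.0, -0.1, 5.3]
force: [0.6, 0.5, 0.0]
gripper_width: 41.1
gripper_force: 0.0
```

Emit:
send_rows --targets '[[[0, 0, 0, 0, 0, 0, 1], [0, 0, 0, 0, 0, 0, 1], [0, 0, 0, 0, 0, 0, 1], [0, 0, 0, 0, 0, 0, 1], [0, 0, 0, 0, 0, 0, 1], [0, 0, 0, 0, 0, 0, 1], [0, 0, 0, 0, 0, 0, 1]]]'

```text
time_s: 8.05
ee_pos: [497.6, 171.4, 48.9]
ee_rot: [180.0, -0.0, 5.3]
force: [0.3, -0.8, 3.3]
gripper_width: 7.8
gripper_force: 45.0
```

Emit:
send_rows --targets '[[[0, 0, 0, 0, 0, 0.03, 1], [0, 0, 0, 0, 0, 0.06, 1], [0, 0, 0, 0, 0, 0.1, 1], [0, 0, 0, 0, 0, 0.1, 1], [0, 0, 0, 0, 0, 0.12, 1], [0, 0, 0, 0, 0, 0.12, 1], [0, 0, 0, 0, 0, 0.12, 1], [0, 0, 0, 0, 0, 0.12, 1], [0, 0, 0, 0, 0, 0.12, 1], [0, 0, 0, 0, 0, 0.11, 1], [0, 0, 0, 0, 0, 0, 1]]]'

```text
time_s: 9.15
ee_pos: [499.1, 172.1, 252.3]
ee_rot: [-179.9, -0.4, 5.3]
force: [0.2, 0.1, -1.3]
gripper_width: 7.7
gripper_force: 45.0
```

```bash
cat > held.py <<'E'
from h import *
import sys
s=env.state(); T=np.array(s["ee_pos"]); R=Rn.from_euler('xyz',s["ee_rot"],degrees=True).as_matrix()
print("ee",T.round(1),np.round(s["ee_rot"],2),"w",round(s["gripper_width"],2),"F",np.round(s["force"],2))
for n in("side","scene","wrist"):
    K,W,p,d=grab(n); Q=(cloud(K,W,d)-T)@R
    m=(abs(Q[...,0])<28)&(abs(Q[...,1])<12)&(Q[...,2]>-33)&(Q[...,2]<70); q=Q[m]
    if len(q): print(n,len(q),np.percentile(q,[2,50,98],0).round(1).tolist(), "rect xy",cv2.minAreaRect(q[:,:2].astype(np.float32)))
    if n in sys.argv: save(p,sys.argv[-1])
E
python3 held.py wrist h1.png
```

```text
ee [499.1 172.1 252.3] [-179.91   -0.41    5.31] w 7.67 F [ 0.18  0.06 -1.31]
side 1078 [[-19.4, -6.1, -31.7], [-2.0, -3.4, 2.7], [15.6, -0.6, 38.6]] rect xy ((-2.172360420227051, -4.118095397949219), (11.180569648742676, 36.36579895019531), 82.75038146972656)
scene 166 [[-16.0, -4.6, -30.4], [14.6, -2.7, 9.9], [16.9, 3.2, 42.5]] rect xy ((-0.07923698425292969, -4.873743057250977), (36.837982177734375, 10.139760971069336), 14.35634708404541)
wrist 547 [[14.4, -2.9, -32.4], [14.9, 1.0, -4.9], [15.4, 4.7, 41.6]] rect xy ((14.975704193115234, 3.241576910018921), (12.993309020996094, 1.682539939880371), 88.03551483154297)
```

View pics/h1.png

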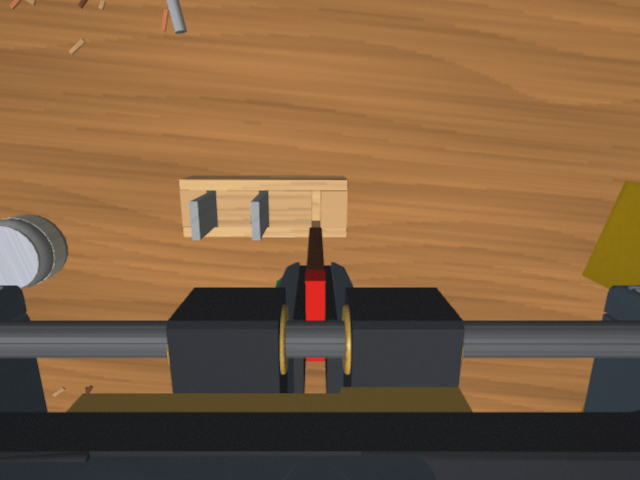

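The blade is held upright and its pocket at (317,210) is empty. I carry it over the bank.

Emit:
send_rows --targets '[[[0, 0, -0.0158, -0.0044, -0.18, 0, 1], [0, 0, -0.0158, -0.0044, -0.18, 0, 1], [0, 0, -0.0158, -0.0044, -0.18, 0, 1], [0, 0, -0.0158, -0.0044, -0.18, 0, 1], [0, 0, -0.0158, -0.0044, -0.18, 0, 1], [0, 0, -0.0158, -0.0044, -0.18, 0, 1], [0, 0, -0.0158, -0.0044, -0.18, 0, 1], [0, 0, -0.0158, -0.0044, -0.18, 0, 1], [0, 0, -0.0158, -0.0044, -0.18, 0, 1], [0, 0, -0.0158, -0.0044, -0.18, 0, 1], [0, 0, 0, 0, -0.18, 0, 1], [0, 0, 0, 0, 0, 0, 1]]]'

```text
time_s: 10.5
ee_pos: [487.6, -228.2, 246.3]
ee_rot: [179.9, 0.2, -9.2]
force: [-0.4, 0.6, -2.0]
gripper_width: 7.7
gripper_force: 45.0
```

Emit:
send_rows --targets '[[[0, 0, 0, 0, 0, 0, 1], [0, 0, 0, 0, 0, 0, 1], [0, 0, 0, 0, 0, 0, 1]]]'

```text
time_s: 10.8
ee_pos: [488.4, -223.4, 248.2]
ee_rot: [-180.0, 0.0, -8.8]
force: [-0.2, -0.5, -1.2]
gripper_width: 7.6
gripper_force: 45.0
```

```bash
python3 held.py none; python3 slot.py w5.png
python3 - <<'E'
import cv2
p=cv2.imread('pics/w5.png')[150:350,200:440]; cv2.imwrite('pics/w5c.png',cv2.resize(p,None,fx=3,fy=3,interpolation=cv2.INTER_NEAREST))
E
```

```text
ee [ 488.4 -223.4  248.2] [-1.7997e+02  5.0000e-02 -8.8300e+00] w 7.63 F [-0.17 -0.5  -1.2 ]
side 635 [[-19.5, -7.6, -31.2], [-2.8, -3.4, 4.0], [15.5, 2.7, 38.6]] rect xy ((-2.2827939987182617, -2.747730255126953), (16.11366081237793, 36.5515022277832), 78.67678833007812)
scene 430 [[-18.5, -6.7, -27.8], [1.2, -4.4, 4.6], [16.6, 1.2, 38.6]] rect xy ((-1.1899738311767578, -4.3145246505737305), (37.39170837402344, 9.458871841430664), 8.48021125793457)
wrist 492 [[16.9, -3.4, -32.1], [17.3, 0.6, -5.4], [17.7, 4.2, 37.1]] rect xy ((17.166606903076172, 0.3953416347503662), (8.008654594421387, 1.5079988241195679), 88.83988952636719)
[ 488.7 -223.9  248.7] [ 1.80e+02 -1.00e-02 -8.85e+00] 7.8 [ 561. -235.  457.]
top ((492.9418029785156, -227.5041046142578), (108.21986389160156, 109.75791931152344), 80.75151824951172) 149.5231325067709
[315.93487774 234.39842274   1.        ]
slot [ 278  222   75   65 1875] [ 460.19968 -219.83958] ((469.26324462890625, -221.14700317382812), (61.68815612792969, 54.47661590576172), 81.24420928955078)
```

View pics/w5c.png

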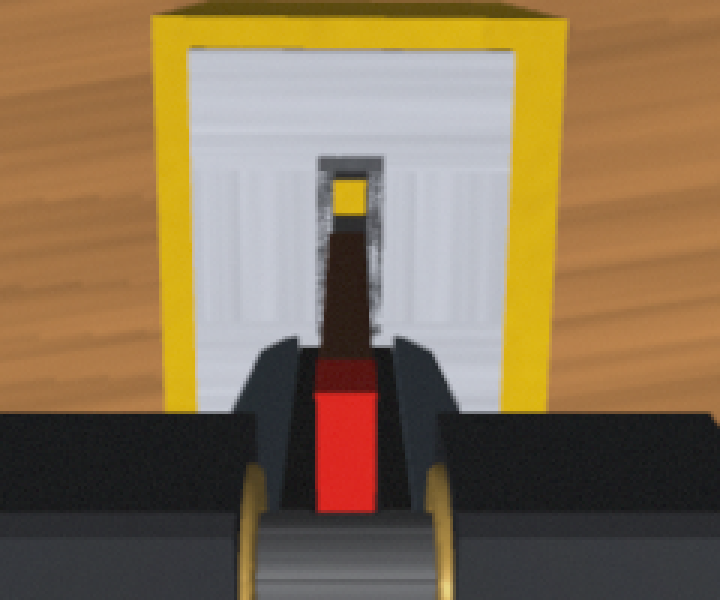

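The crop shows the slot mouth at crop columns 333–367 (rows 175–230), with the blade's foot at columns 330–366 at row 232, nearly in line. Now I work out the offset numerically.

Run:
```python
from h import *
p=cv2.cvtColor(cv2.imread('pics/w5.png'),cv2.COLOR_BGR2RGB).astype(int)
for r in(203,206,209,212,215,218,222,225,228,231,235,240,250): print(r,[tuple(p[r,c]) for c in range(303,331)] if r in(209,215,) else p[r,303:331,2].tolist())
K,W=cam("wrist"); s=env.state(); T=np.array(s["ee_pos"]); R=Rn.from_euler('xyz',s["ee_rot"],degrees=True).as_matrix()
tl=lambda uv,z:((ray(K,W,uv,z)-T)@R).round(2)
print("slot top end",tl((316.7,208),150),"cols 311,322.3",tl((311,213),150),tl((322.3,213),150))
zf=T[2]-41
print("foot",tl((316,227.5),zf),tl((310,227.5),zf),tl((322,227.5),zf), "bladetop front", tl((315.5,281),zf+100))
print("lid",tl((262.7,200),150),tl((371.7,200),150))
```

```text
203 [208, 208, 177, 123, 91, 92, 93, 93, 92, 92, 92, 91, 93, 93, 95, 96, 93, 92, 92, 90, 91, 92, 93, 93, 129, 186, 206, 205]
206 [209, 207, 178, 121, 93, 92, 93, 93, 87, 83, 84, 83, 85, 88, 87, 87, 87, 86, 84, 91, 93, 93, 94, 92, 132, 189, 210, 211]
209 [(np.int64(192), np.int64(197), np.int64(206)), (np.int64(192), np.int64(195), np.int64(205)), (np.int64(168), np.int64(170), np.int64(179)), (np.int64(137), np.int64(141), np.int64(148)), (np.int64(129), np.int64(132), np.int64(139)), (np.int64(112), np.int64(114), np.int64(121)), (np.int64(92), np.int64(93), np.int64(99)), (np.int64(80), np.int64(81), np.int64(85)), (np.int64(79), np.int64(74), np.int64(65)), (np.int64(77), np.int64(70), np.int64(44)), (np.int64(78), np.int64(71), np.int64(45)), (np.int64(79), np.int64(70), np.int64(46)), (np.int64(78), np.int64(70), np.int64(45)), (np.int64(78), np.int64(69), np.int64(44)), (np.int64(79), np.int64(71), np.int64(47)), (np.int64(77), np.int64(69), np.int64(44)), (np.int64(81), np.int64(73), np.int64(49)), (np.int64(77), np.int64(69), np.int64(45)), (np.int64(80), np.int64(71), np.int
[... 2446 characters left out ...]
21, 22, 24, 24, 21, 22, 21, 36, 83, 106, 143, 131, 110, 157, 196, 207, 207]
235 [206, 204, 170, 134, 119, 114, 80, 26, 22, 24, 23, 21, 24, 21, 23, 23, 24, 20, 28, 99, 155, 183, 165, 133, 180, 205, 205, 205]
240 [207, 204, 173, 153, 133, 82, 37, 22, 24, 18, 24, 19, 21, 20, 23, 22, 24, 26, 21, 74, 149, 175, 162, 141, 182, 206, 206, 205]
250 [207, 204, 166, 140, 113, 55, 23, 26, 23, 28, 22, 19, 23, 23, 21, 17, 21, 22, 17, 33, 87, 115, 159, 151, 178, 206, 205, 204]
slot top end [18.95  1.74 98.72] cols 311,322.3 [14.93 -2.77 98.72] [14.94  6.19 98.72]
foot [16.28  1.09 41.  ] [16.27 -2.81 41.  ] [16.28  4.99 41.  ] bladetop front [ 16.9   0.7 -59. ]
lid [ 25.26 -40.75  98.72] [25.37 44.98 98.72]
```

Emit:
send_rows --targets '[[[0, 0, 0, 0.0065, -0.0033, -0.05, 1], [0, 0, 0, 0, 0, -0.05, 1], [0, 0, 0, 0, 0, -0.05, 1], [0, 0, 0, 0, 0, -0.05, 1], [0, 0, 0, 0, 0, -0.03, 1], [0, 0, 0, 0, 0, -0.01, 1], [0, 0, 0, 0, 0, 0, 1], [0, 0, 0, 0, 0, 0, 1], [0, 0, 0, 0, 0, 0, 1]]]'

```text
time_s: 11.9
ee_pos: [490.2, -225.4, 201.1]
ee_rot: [180.0, -0.1, -8.9]
force: [0.7, -0.7, -2.3]
gripper_width: 8.0
gripper_force: 45.0
```

Emit:
send_rows --targets '[[[0, 0, 0, 0, 0, -0.015, 1], [0, 0, 0, 0, 0, -0.015, 1], [0, 0, 0, 0, 0, -0.01, 1], [0, 0, 0, 0, 0, 0, 1], [0, 0, 0, 0, 0, 0, 1], [0, 0, 0, 0, 0, 0, 1]]]'

```text
time_s: 12.5
ee_pos: [490.0, -225.2, 192.6]
ee_rot: [180.0, -0.0, -8.9]
force: [-0.8, 0.0, -1.5]
gripper_width: 8.0
gripper_force: 45.0
```

Emit:
send_rows --targets '[[[0, 0, 0, 0, 0, -0.005, 1], [0, 0, 0, 0, 0, -0.005, 1], [0, 0, 0, 0, 0, -0.005, 1], [0, 0, 0, 0, 0, 0, 1], [0, 0, 0, 0, 0, 0, 1], [0, 0, 0, 0, 0, 0, 1]]]'

```text
time_s: 13.1
ee_pos: [489.9, -225.2, 189.6]
ee_rot: [180.0, -0.0, -8.9]
force: [0.1, -0.2, -2.6]
gripper_width: 8.2
gripper_force: 45.0
```

No contact force yet. Continuing in small steps.

Emit:
send_rows --targets '[[[0, 0, 0, 0, 0, -0.005, 1], [0, 0, 0, 0, 0, -0.005, 1], [0, 0, 0, 0, 0, 0, 1], [0, 0, 0, 0, 0, 0, 1], [0, 0, 0, 0, 0, 0, 1]]]'

```text
time_s: 13.6
ee_pos: [489.9, -225.2, 187.6]
ee_rot: [180.0, -0.0, -8.9]
force: [0.4, 0.4, -2.0]
gripper_width: 7.8
gripper_force: 45.0
```

Emit:
send_rows --targets '[[[0, 0, 0, 0, 0, -0.005, 1], [0, 0, 0, 0, 0, -0.005, 1], [0, 0, 0, 0, 0, 0, 1], [0, 0, 0, 0, 0, 0, 1], [0, 0, 0, 0, 0, 0, 1]]]'

```text
time_s: 14.1
ee_pos: [489.9, -225.2, 185.6]
ee_rot: [180.0, -0.0, -8.9]
force: [1.0, -1.0, -2.7]
gripper_width: 8.0
gripper_force: 45.0
```

Emit:
send_rows --targets '[[[0, 0, 0, 0, 0, -0.005, 1], [0, 0, 0, 0, 0, -0.005, 1], [0, 0, 0, 0, 0, 0, 1], [0, 0, 0, 0, 0, 0, 1], [0, 0, 0, 0, 0, 0, 1]]]'

```text
time_s: 14.6
ee_pos: [489.9, -225.2, 183.6]
ee_rot: [180.0, 0.0, -8.9]
force: [-0.5, 0.3, -2.0]
gripper_width: 7.8
gripper_force: 45.0
```

It is in the slot. Continuing down.

Emit:
send_rows --targets '[[[0, 0, 0, 0, 0, -0.015, 1], [0, 0, 0, 0, 0, -0.015, 1], [0, 0, 0, 0, 0, -0.015, 1], [0, 0, 0, 0, 0, -0.015, 1], [0, 0, 0, 0, 0, 0, 1], [0, 0, 0, 0, 0, 0, 1]]]'

```text
time_s: 15.2
ee_pos: [489.8, -225.2, 171.5]
ee_rot: [180.0, 0.0, -8.9]
force: [-0.8, -0.0, -1.7]
gripper_width: 7.8
gripper_force: 45.0
```

Emit:
send_rows --targets '[[[0, 0, 0, 0, 0, -0.015, 1], [0, 0, 0, 0, 0, -0.015, 1], [0, 0, 0, 0, 0, -0.015, 1], [0, 0, 0, 0, 0, -0.015, 1], [0, 0, 0, 0, 0, -0.015, 1], [0, 0, 0, 0, 0, -0.015, 1], [0, 0, 0, 0, 0, 0, 1], [0, 0, 0, 0, 0, 0, 1]]]'

```text
time_s: 16.0
ee_pos: [489.9, -225.2, 153.5]
ee_rot: [180.0, 0.0, -8.9]
force: [-0.1, 0.6, -2.0]
gripper_width: 7.7
gripper_force: 45.0
```

Emit:
send_rows --targets '[[[0, 0, 0, 0, 0, -0.015, 1], [0, 0, 0, 0, 0, -0.015, 1], [0, 0, 0, 0, 0, -0.015, 1], [0, 0, 0, 0, 0, -0.015, 1], [0, 0, 0, 0, 0, -0.015, 1], [0, 0, 0, 0, 0, -0.015, 1], [0, 0, 0, 0, 0, -0.015, 1], [0, 0, 0, 0, 0, -0.015, 1], [0, 0, 0, 0, 0, 0, 1], [0, 0, 0, 0, 0, 0, 1]]]'

```text
time_s: 17.0
ee_pos: [489.9, -225.2, 129.5]
ee_rot: [180.0, 0.0, -8.9]
force: [-0.4, -0.7, -2.3]
gripper_width: 7.7
gripper_force: 45.0
```

Emit:
send_rows --targets '[[[0, 0, 0, 0, 0, -0.01, 1], [0, 0, 0, 0, 0, -0.01, 1], [0, 0, 0, 0, 0, -0.005, 1], [0, 0, 0, 0, 0, -0.005, 1], [0, 0, 0, 0, 0, -0.005, 1], [0, 0, 0, 0, 0, 0, 1], [0, 0, 0, 0, 0, 0, 1]]]'

```text
time_s: 17.7
ee_pos: [490.0, -225.3, 122.9]
ee_rot: [180.0, -0.0, -8.9]
force: [-0.1, 0.3, 0.7]
gripper_width: 7.6
gripper_force: 45.0
```

Contact with the flaps: Fz rose by about 3 N. Pushing gently.

Emit:
send_rows --targets '[[[0, 0, 0, 0, 0, -0.005, 1], [0, 0, 0, 0, 0, 0, 1], [0, 0, 0, 0, 0, 0, 1]]]'

```text
time_s: 18.0
ee_pos: [490.1, -225.3, 122.6]
ee_rot: [180.0, -0.1, -8.9]
force: [-1.5, 0.5, 5.3]
gripper_width: 8.1
gripper_force: 45.0
```

Emit:
send_rows --targets '[[[0, 0, 0, 0, 0, -0.005, 1], [0, 0, 0, 0, 0, 0, 1], [0, 0, 0, 0, 0, 0, 1]]]'

```text
time_s: 18.3
ee_pos: [490.2, -225.4, 122.0]
ee_rot: [180.0, -0.1, -8.9]
force: [-2.8, -0.4, 7.6]
gripper_width: 7.9
gripper_force: 45.0
```

Emit:
send_rows --targets '[[[0, 0, 0, 0, 0, -0.005, 1], [0, 0, 0, 0, 0, 0, 1], [0, 0, 0, 0, 0, 0, 1], [0, 0, 0, 0, 0, 0, 1]]]'

```text
time_s: 18.7
ee_pos: [490.2, -225.4, 121.3]
ee_rot: [180.0, -0.1, -8.9]
force: [-2.5, 0.8, 8.8]
gripper_width: 7.4
gripper_force: 45.0
```

Emit:
send_rows --targets '[[[0, 0, 0, 0, 0, -0.005, 1], [0, 0, 0, 0, 0, 0, 1], [0, 0, 0, 0, 0, 0, 1], [0, 0, 0, 0, 0, 0, 1]]]'

```text
time_s: 19.1
ee_pos: [490.4, -225.4, 120.4]
ee_rot: [180.0, -0.1, -8.9]
force: [-2.1, 1.4, 8.5]
gripper_width: 7.6
gripper_force: 45.0
```

The force has levelled off near 10 N and the blade is moving, so the flaps are swinging open. Continuing until the tips are near the lid.

Emit:
send_rows --targets '[[[0, 0, 0, 0, 0, -0.005, 1], [0, 0, 0, 0, 0, -0.005, 1], [0, 0, 0, 0, 0, -0.005, 1], [0, 0, 0, 0, 0, 0, 1], [0, 0, 0, 0, 0, 0, 1], [0, 0, 0, 0, 0, 0, 1]]]'

```text
time_s: 19.7
ee_pos: [491.0, -225.6, 117.5]
ee_rot: [180.0, -0.2, -8.9]
force: [-1.3, 1.2, 9.2]
gripper_width: 8.0
gripper_force: 45.0
```

Emit:
send_rows --targets '[[[0, 0, 0, 0, 0, 0.01, 1], [0, 0, 0, 0, 0, 0, 1], [0, 0, 0, 0, 0, 0, 0.3], [0, 0, 0, 0, 0, 0, 0.3], [0, 0, 0, 0, 0, 0, 0.3], [0, 0, 0, 0, 0, 0, 0.3], [0, 0, 0, 0, 0, 0.05, 0.3], [0, 0, 0, 0, 0, 0.1, 0.3], [0, 0, 0, 0, 0, 0.1, 0.3], [0, 0, 0, 0, 0, 0.05, 0.3], [0, 0, 0, 0, 0, 0, 0.3], [0, 0, 0, 0, 0, 0, 0.3]]]'

```text
time_s: 20.9
ee_pos: [489.5, -225.0, 177.2]
ee_rot: [-180.0, 0.0, -8.9]
force: [-0.4, -0.6, 0.0]
gripper_width: 32.1
gripper_force: 0.0
```

Emit:
send_rows --targets '[[[0, 0, 0, 0, 0, 0, 1], [0, 0, 0, 0, 0, 0, 1], [0, 0, 0, 0, 0, 0, 1], [0, 0, 0, 0, 0, 0, 1], [0, 0, 0, 0, 0, 0, 1]]]'

```text
time_s: 21.4
ee_pos: [489.8, -225.2, 177.4]
ee_rot: [180.0, 0.0, -8.9]
force: [-0.4, -0.8, 0.3]
gripper_width: 0.7
gripper_force: 0.0
```

Run:
```python
from h import *
s=env.state(); print(np.round(s["ee_pos"],1),np.round(s["ee_rot"],2),s["gripper_width"],np.round(s["force"],1))
for n in("wrist","side"):
    K,W,p,d=grab(n); P=cloud(K,W,d); r=p.astype(int)
    m=(r[...,0]>100)&(r[...,1]<50)&(r[...,2]<50)&(abs(P[...,0]-488)<40)&(abs(P[...,1]+225)<40); q=P[m]
    if len(q): print(n,len(q),np.percentile(q,[3,50,97],0).round(1).tolist())
    if n=="side": save(cv2.resize(p[60:260,180:420],None,fx=3,fy=3),"s5.png")
```

```text
[ 489.8 -225.2  177.4] [ 1.80e+02  2.00e-02 -8.91e+00] 0.6752523599322298 [-0.4 -0.8  0.3]
wrist 469 [[477.1, -230.3, 176.0], [500.9, -226.2, 177.2], [507.9, -222.7, 241.3]]
side 114 [[474.5, -225.3, 162.1], [489.9, -220.8, 170.5], [505.5, -215.9, 178.0]]
```

View pics/s5.png

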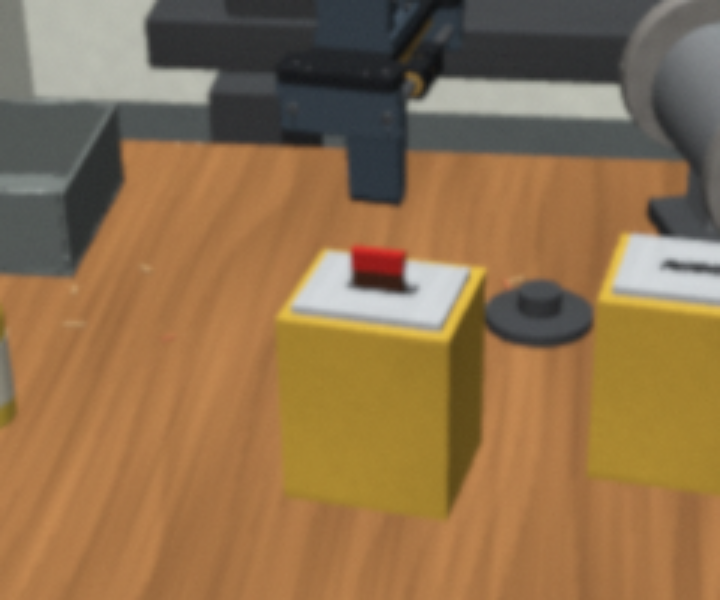

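The blade stands in the slot with its red top at (378,262) in the crop, top at z≈177, and the shut fingers are straight above it. Pushing on its top.

Emit:
send_rows --targets '[[[0, 0, 0, 0, 0, -0.06, 1], [0, 0, 0, 0, 0, -0.06, 1], [0, 0, 0, 0, 0, -0.03, 1], [0, 0, 0, 0, 0, -0.02, 1], [0, 0, 0, 0, 0, -0.01, 1], [0, 0, 0, 0, 0, -0.005, 1], [0, 0, 0, 0, 0, 0, 1], [0, 0, 0, 0, 0, 0, 1]]]'

```text
time_s: 22.3
ee_pos: [490.1, -225.3, 140.9]
ee_rot: [180.0, -0.0, -8.9]
force: [-0.0, -0.6, -0.0]
gripper_width: 0.9
gripper_force: 0.0
```

Emit:
send_rows --targets '[[[0, 0, 0, 0, 0, -0.005, 1], [0, 0, 0, 0, 0, -0.005, 1], [0, 0, 0, 0, 0, -0.005, 1], [0, 0, 0, 0, 0, 0, 1], [0, 0, 0, 0, 0, 0, 1]]]'

```text
time_s: 22.8
ee_pos: [490.8, -225.8, 139.5]
ee_rot: [179.9, -0.2, -8.9]
force: [-2.1, 0.6, 8.8]
gripper_width: 0.5
gripper_force: 4.0
```

Emit:
send_rows --targets '[[[0, 0, 0, 0, 0, -0.005, 1], [0, 0, 0, 0, 0, -0.005, 1], [0, 0, 0, 0, 0, -0.005, 1], [0, 0, 0, 0, 0, -0.005, 1], [0, 0, 0, 0, 0, 0, 1], [0, 0, 0, 0, 0, 0, 1]]]'

```text
time_s: 23.4
ee_pos: [490.7, -225.7, 135.2]
ee_rot: [179.9, -0.2, -8.9]
force: [-0.8, 0.5, 7.2]
gripper_width: 0.7
gripper_force: 3.4
```

Emit:
send_rows --targets '[[[0, 0, 0, 0, 0, -0.005, 1], [0, 0, 0, 0, 0, -0.005, 1], [0, 0, 0, 0, 0, -0.005, 1], [0, 0, 0, 0, 0, -0.005, 1], [0, 0, 0, 0, 0, 0, 1], [0, 0, 0, 0, 0, 0, 1]]]'

```text
time_s: 24.0
ee_pos: [490.4, -225.5, 130.5]
ee_rot: [180.0, -0.1, -8.9]
force: [-1.0, -0.5, 4.7]
gripper_width: 0.3
gripper_force: 2.6
```

Tips are at about 167, so 17 mm still stands out. Continuing.

Emit:
send_rows --targets '[[[0, 0, 0, 0, 0, -0.005, 1], [0, 0, 0, 0, 0, -0.005, 1], [0, 0, 0, 0, 0, -0.005, 1], [0, 0, 0, 0, 0, -0.005, 1], [0, 0, 0, 0, 0, 0, 1], [0, 0, 0, 0, 0, 0, 1]]]'

```text
time_s: 24.6
ee_pos: [489.8, -225.3, 125.3]
ee_rot: [180.0, 0.0, -8.9]
force: [-0.6, -0.8, 2.9]
gripper_width: 0.5
gripper_force: 1.2
```

Emit:
send_rows --targets '[[[0, 0, 0, 0, 0, -0.005, 1], [0, 0, 0, 0, 0, -0.005, 1], [0, 0, 0, 0, 0, -0.005, 1], [0, 0, 0, 0, 0, 0, 1], [0, 0, 0, 0, 0, 0, 1]]]'

```text
time_s: 25.1
ee_pos: [489.7, -225.1, 122.2]
ee_rot: [-180.0, 0.0, -8.9]
force: [-0.8, -0.8, 0.3]
gripper_width: 0.9
gripper_force: 0.0
```

Force is back to zero, so the blade has probably dropped. I retreat and look.

Emit:
send_rows --targets '[[[0, 0, 0, 0, 0, 0.05, 1], [0, 0, 0, 0, 0, 0.15, 1], [0, 0, 0, 0, 0, 0.2, 1], [0, 0, 0, 0, 0, 0.2, 1], [0, 0, 0, 0, 0, 0.1, 1], [0, 0, 0, 0, 0, 0, 1], [0, 0, 0, 0, 0, 0, 1], [0, 0, 0, 0, 0, 0, 1]]]'

```text
time_s: 25.9
ee_pos: [489.0, -224.7, 261.0]
ee_rot: [-180.0, 0.2, -8.9]
force: [-0.0, 0.7, -0.0]
gripper_width: 0.1
gripper_force: 0.0
```

Run:
```python
from h import *
a=[]
K,W,p,d=grab("wrist"); a.append(p[120:420,160:480])
K,W,p,d=grab("side"); a.append(p[130:430,180:500]); P=cloud(K,W,d)
q=P[(abs(P[...,0]-488)<55)&(abs(P[...,1]+225)<50)&(P[...,2]<185)]; print("max z over bank",np.nanmax(q[:,2]))
for r in optics.silhouettes("side","good_a"): q=P[r["mask"]]; print(round(r["conf"],2),np.nanmedian(q,0).round(1))
save(np.hstack(a),"fin.png"); print(env.state()["time_s"])
```

```text
max z over bank 153.9737940827099
0.71 [402.8 198.7  58.7]
0.6 [486.3 283.2  77.8]
0.6 [490.1 228.5  85.3]
26.05
```

View pics/fin.png

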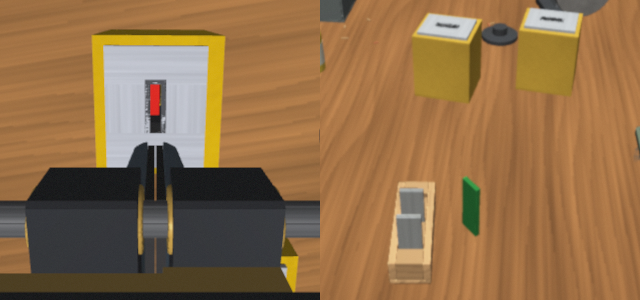

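Red shows inside the slot at (154,100) in the left panel, nothing stands above the lid, and both good blades are in place. I'll check how deep the red top lies before handing in.

Run:
```python
from h import *
K,W,p,d=grab("wrist"); P=cloud(K,W,d); r=p.astype(int)
m=(r[...,0]>150)&(r[...,1]<70)&(r[...,2]<70)&(abs(P[...,0]-488)<60)&(abs(P[...,1]+225)<60); q=P[m]
print(len(q),np.percentile(q,[5,50,95],0).round(1).tolist())
if len(q)>20 and np.percentile(q[:,2],95)<130: print(env.job_done())
```

```text
265 [[474.1, -228.8, 104.3], [486.7, -224.1, 105.6], [499.4, -219.3, 106.9]]
the job is handed in; nothing more can be done
None
```

The worn blade is inside the yellow blade bank, its top about 45 mm below the lid; both good blades still stand in the rack, and I handed the job in at about 26 s.

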